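Gauge the sample through the guard slot

ROBOT

A 6-joint arm with a two-finger parallel gripper is mounted at the origin on the work surface. World frame = base frame: x ahead of the robot, y to its left, z up, the work surface at z = 0. Lengths are in m, angles in rad, forces in N, time in s.
With the tool pointing down it reaches from about 0.325 to 0.85 m from the base axis. Payload 15.5 kg.
Tool frame: the origin (TCP) lies at the very end of the fingers, on their centre line; the grasp point (between the pads) lies 19 mm behind it; x points along the fingers, y is the direction in which the jaws open and shut, and the axes are right-handed (so a half turn about x gives the same grasp; the last joint's range is limited). The gripper opens to 91 mm and grips with 3 to 60 N. Pads are 32 mm wide; open, the fingers measure 118 mm over their backs; the gripper's body (76 mm by 178 mm) begins 60 mm behind the grasp point.
Start: joints at [-1.367, 0.494, 1.345, -0, 1.302, -0.096], TCP at [0.185, -0.597, 0.214] pointing down, gripper open.
Joint ranges: [-2.91, 2.91], [-0.82, 2.16], [0.22, 2.67], [-1.22, 4.37], [0.12, 2.79], [-3.08, 3.08]. Speed limits (rad/s): [1.89, 1.89, 2.57, 3.01, 3.01, 3.01].

INTERFACE

Orientations are given as a unit quaternion [w, x, y, z].
In Python, from station import env gives the robot as it stands. The module is installed in compiled form; this text tells all that it offers.
- The arm moves only by the tool servo_tool, never from a script. Its argument "targets" is a list that holds one entry, the list of rows, each a list of 7 numbers: the turn, a rotation vector about the world's x, y, z in units of 5 degrees (1.0 is 5 degrees), then the shift along the world's x, y, z in mm, then the finger opening in mm, from 0 to 91.2. In form: [[[ax, ay, az, dx, dy, dz, claw], ...]]. A call has 1 to 5 rows; each row is the pose to reach, as a shift and turn from the pose commanded when the call began; what a row does not reach only later rows make up. A row lasts 1/8 s, in which the tool goes at most 62.5 mm and 10.7 degrees, less where a joint would pass 70% of its speed; a pose out of reach is approached as far as the arm can. A call with a gripper value outside its range is refused whole. The fingers move at their own pace and stop on an object; "newtons" is the grip in N (left out, the last holds). Time passes only in rows, so rows that repeat a pose let the fingers close. It gives the time, the measured TCP pose, the force and the opening at its end, in the units of the state.
- env.sense(): the state, without advancing time (a new reading comes with each control period).
- env.get_image(name): name is "scene" or "top" or "wrist"; returns a dict with "img" (480x640x3 uint8, red, green, blue), "camera_matrix" (3x3 intrinsics, pixels), "distortion" ([k1, k2, p1, p2, k3] as OpenCV has them; the pictures are not rectified), "R" (3x3) and "t" (3): a world point X has camera coordinates R X + t; the wrist camera has in their place "tool_from_camera" (4x4, takes a point from camera to tool coordinates, whose origin is the TCP and whose axes are the tool frame's). Camera axes: x right, y down, z forward; pixel columns grow to the right and rows downward; lengths in m; the calibration is good to about 2 mm. A picture is of the moment at which its call begins: read the wrist's pose just before it. There is no depth.
- env.sign_off(): hands the job in, once; it reports no verdict.
The state is a dict: "time": time; "q": joint angles; "joint_velocities": joint speeds; "tau": joint torques, N m; "ee_pos": TCP position; "tcp_rot": TCP orientation; "contact_force": force on the tool from outside, world axes, zero at the start; "torque": the same for the moment, N m; "grip_width": finger opening in m.
Only numpy, scipy, OpenCV 4.12 (cv2) and the standard library are available. Lean on these libraries where they do the work, as an engineer would, in place of code of your own. Each camera call takes 0.05 s, during which the arm holds its last target. There are 200 camera calls.

TASK

Take the spring-foot height gauge out of its rest and check it first: press its foot down on the flat-topped steel reference block until it reads about 10 mm. Then pass it upright down through the slot in the guard plate without forcing it and press its foot gently on the sample below until it again reads about 10 mm, not leaning on the slot and never driving the foot to the end of its 20 mm stroke. Finish while holding the gauge there in the gripper, do not let go, and leave everything else on the bench where it stands.

Things in the scene. Friction and masses are not known exactly. Their poses are not given: they have to be found in the camera images.
- gauge: height gauge, 110-180 g, hanging upright. Origin: centre of the underside of its flange (34 x by 52 y by 6 high), z up. Above the flange a black grip 24 (x) by 40 (y), 6 to 48 above the origin: hold it across the 24, about 30 above the origin. Below: steel blade 12 (x) by 36 (y), to 80 below the origin, then the sprung foot. A brass pin stands out of the grip's top by 3 mm plus the reading
- gauge_foot (a joint): the gauge's reading in m: how far the sprung foot is pushed up towards the blade; 0 free, 0.020 the end of its stroke. Spring 0.4 N per mm (0.4 N at 0, about 4.4 N at 10 mm)
- foot (a point): centre of the underside of the gauge's foot (a steel pad 10 x 26, 5 thick, on a round stem 8 across); 102 below the gauge's origin when free, less by the reading when pressed
- rest: fixed rest the gauge hangs in: base 80 x 90, two upright cheeks, black fork plate 60 (x) by 86 (y), top 115 above the bench, with a through pocket 18 (x) by 44 (y); the gauge lifts straight out (over 102 mm). Origin on the bench under the pocket. Gauge axes start parallel to the rest's. Rest, reference block and V-block swap places between starts
- refblock: the reference block: loose plain steel block 55 x 55 x 30 high (0.65 kg) with a flat top, no groove; origin at the centre of its underside, top 30 above it
- guard: fixed aluminium guard plate 200 (x) by 180 (y) by 10 thick on four posts, top 115 above the bench, open at the sides; origin on the bench under the slot's centre. Two black needle positioners with brass knobs stand on it near its y edges, 74 from the slot's centre in y, up to 40 above the plate; all within 55 of the slot's centre is clear
- slot (a point): centre of the slot, at the plate's top face, axes as the guard's: slot 16 (x) x 40 (y), right through; the gauge's blade has 2 mm of clearance on every side when its x lies along the slot's x (either way round)
- chuck: fixed round chuck, 124 across, on a stem under the guard plate, centred under the slot; it carries a dark square sample 44 x 44 x 4. Its height differs from start to start
- sample_top (a point): centre of the sample's top face, straight under the slot's centre, 67 to 81 below the plate's top
- vblock: steel V-block, 60 x 50 x 38 high, with a V groove along its x in the top; bystander (not the reference block); origin at the centre of its underside
- lens: loose microscope objective, aluminium, 34 across and 45 high, standing on the bench; bystander; origin at its underside
- driver: screwdriver lying on the bench, 160 long; bystander
- bottle: white plastic bottle, 56 across, 130 high; bystander; origin at its underside
- wafercase: flat clear plastic wafer case, 100 x 100 x 22; bystander; origin at its underside
- dish: shallow glass dish, 80 across, 18 high; bystander; origin at its underside
- positioner: spare black needle positioner with brass knobs standing on the bench, about 110 long, 67 high; bystander; origin at its underside
There are look-alikes about, which are no part of the job. Leave any purple look-alike of the refblock alone.

How it is judged:
By the outcome, as a careful person would: the job done as asked, in the order asked, and still so for the second after the job is handed in, while the arm keeps its last pose, push and grip.
It also fails if it takes over 51 s, if anything falls off the work surface, if the arm or the gripper's body presses on something with over 40 N, if the wrist force passes 120 N, or if a joint passes its speed limit or range.

## Working session

There is one attempt and no reset: what is moved stays moved. The work goes in short steps, Python scripts to look and compute and a tool call to move; the robot and the scene stay as the last step left them, time stands still between calls to the robot, and variables do not carry over. Pictures are saved under pics/ and viewed, about 8 in all and at most 12, crops included, and the job is handed in when it is done.

Besides the shell and the picture viewer there is one more tool, called after "Emit:" as name(argument=value, ...), one argument or row to a line, values as JSON. servo_tool: Moves the arm, as the interface text tells. Its arguments: {"type":"object","properties":{"targets":{"type":"array","items":{"type":"array","items":{"type":"array","items":{"type":"number"}}}},"newtons":{"type":"number"}},"required":["targets"]}

```bash
mkdir -p pics; cat > h.py <<'E'
import numpy as np, cv2
from station import env
from scipy.spatial.transform import Rotation as Rn
def snap(name, fn=None):
    s=env.sense(); d=env.get_image(name)
    if name=="wrist":
        T=np.eye(4); q=s['tcp_rot']; q=np.array(q)
        T[:3,:3]=Rn.from_quat(q[[1,2,3,0]]).as_matrix() if q.size==4 else q; T[:3,3]=s['ee_pos']
        W=np.linalg.inv(T@np.array(d['tool_from_camera'])); d['R']=W[:3,:3]; d['t']=W[:3,3]
    if fn: cv2.imwrite('pics/'+fn+'.png',d['img'][:,:,::-1]); np.savez('pics/'+fn+'.npz',**{k:np.array(v) for k,v in d.items()})
    return d
def load(fn): return dict(np.load('pics/'+fn+'.npz'))
def px2w(d,uv,z):
    uv=np.array(uv,float).reshape(-1,1,2)
    n=cv2.undistortPoints(uv,np.array(d['camera_matrix']),np.array(d['distortion'])).reshape(-1,2)
    R=np.array(d['R']);t=np.array(d['t']); c=-R.T@t
    r=np.c_[n,np.ones(len(n))]@R
    return c+r*((z-c[2])/r[:,2])[:,None]
def w2px(d,X):
    return cv2.projectPoints(np.array(X,float).reshape(-1,1,3),cv2.Rodrigues(np.array(d['R']))[0],np.array(d['t']),np.array(d['camera_matrix']),np.array(d['distortion']))[0].reshape(-1,2)
E
python3 - <<'E'
from h import *
s=env.sense(); print(s)
for n in("top","scene","wrist"):
    d=snap(n,n+"0"); print(n,-np.array(d['R']).T@d['t'])
E
```

```text
{'time': 0.0, 'q': array([-1.36651411e+00,  4.94200122e-01,  1.34615902e+00, -8.94038525e-07,
        1.30249930e+00, -9.55063693e-02]), 'joint_velocities': array([-0.00130803,  0.00045803,  0.00033955, -0.00011803, -0.00167924,
        0.00154402]), 'tau': array([-3.51740477e-03, -8.78830719e+01, -3.81864989e+01,  7.06113665e-02,
        5.32552530e-02, -1.08910397e-04]), 'ee_pos': array([ 0.18449189, -0.59673385,  0.21331829]), 'tcp_rot': array([-0.10514803, -0.69915312, -0.10604172,  0.69920238]), 'contact_force': array([ 0.33733766,  0.24424599, -0.18750412]), 'torque': array([ 0.00347868, -0.03608306, -0.01621508]), 'grip_width': 0.09128548118545837}
top [0.35474042 0.00976839 1.91228471]
scene [1.43302203 0.15373872 0.64897667]
wrist [ 0.26102752 -0.57493493  0.38421782]
```

View pics/top0.png

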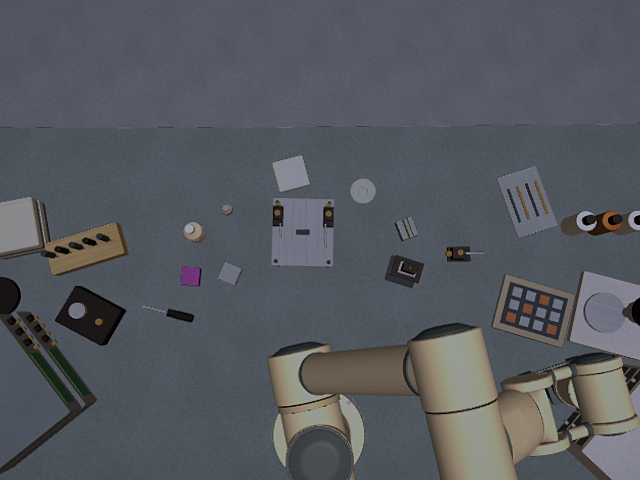

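View pics/scene0.png

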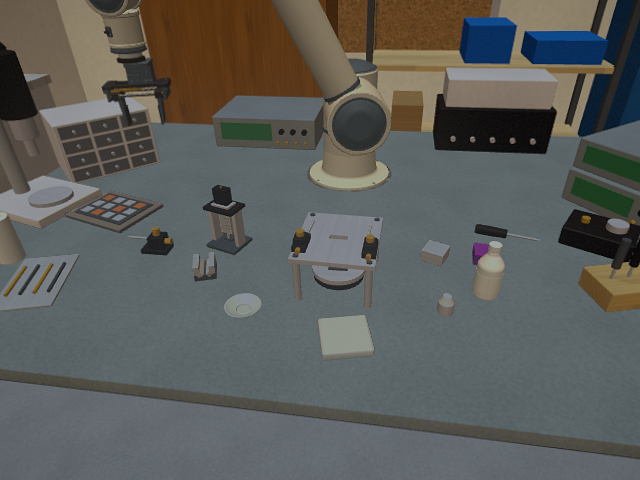

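The top view shows the gauge in its rest at (404,268), guard with slot at (303,232), plain grey block at (230,273), its purple look-alike at (190,276), and V-block at (405,228). For the refblock the candidates are grey (230,273), purple (190,276), V-block (405,228). I choose the grey one. Only one gauge is in sight. I'll check both in a close crop.

```bash
python3 - <<'E'
from h import *
d=load("top0")
for n,uv,z in[("gripTop",(409,266),.163),("rest",(404,269),.115),("slot",(303,232),.115),("ref",(230,273),.03),("purple",(190,276),.03),("vb",(405,228),.038),("pos",(458,254),.06),("bottle",(194,232),.1)]:
    print(n,px2w(d,uv,z).round(3))
i=d['img'][:,:,::-1]
def c(im,x0,y0,w,h,W,H): return cv2.resize(im[y0:y0+h,x0:x0+w],(W,H),interpolation=cv2.INTER_CUBIC)
s=load("scene0")['img'][:,:,::-1]
m=np.vstack([np.hstack([c(i,375,240,60,45,400,300),c(i,200,250,60,45,400,300)]),np.hstack([c(s,190,175,80,80,300,300),c(s,400,220,100,60,500,300)])])
cv2.imwrite('pics/m1.png',m)
E
```

```text
gripTop [[ 0.488 -0.26   0.163]]
rest [[ 0.483 -0.252  0.115]]
slot [[0.595 0.042 0.115]]
ref [[0.482 0.266 0.03 ]]
purple [[0.474 0.387 0.03 ]]
vb [[ 0.615 -0.27   0.038]]
pos [[ 0.531 -0.425  0.06 ]]
bottle [[0.6   0.364 0.1  ]]
```

View pics/m1.png

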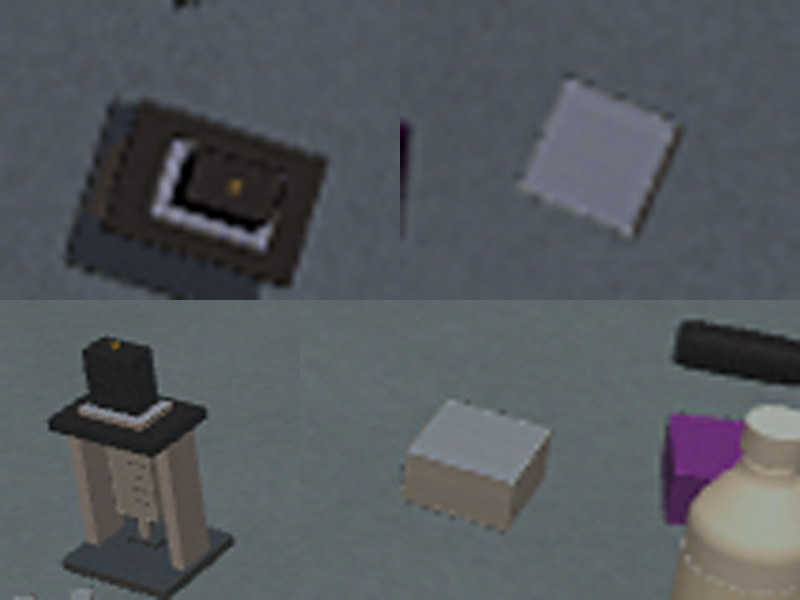

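The crops show the grip's pin at about top pixel (410,268), with the rest turned about -18°. The block has a plain flat top, no groove, and isn't purple, so the choice is confirmed.

```bash
python3 - <<'E'
from h import *
s=env.sense();q=s['tcp_rot'];R=Rn.from_quat(q[[1,2,3,0]]).as_matrix()
print("tool axes cols\n",R.round(3)); y=R[:,1]; print("jaw yaw",np.degrees(np.arctan2(y[1],y[0])))
d=load("wrist0"); print(np.array(d['tool_from_camera']).round(3)); print(np.array(d['camera_matrix']).round(0))
t=load("top0"); print(px2w(t,(410.2,267.7),.166))
for n,p,z in [("restedge",[(375+140/6.667,240+15),(375+325/6.667,240+24)],.115),("ref",[(200+572/6.667-60,250+12),(200+680/6.667-60,250+18.5)],.03),("guard",[(272,198),(334,198)],.115)]:
    w=px2w(t,p,z); v=w[0]-w[1]; print(n,np.degrees(np.arctan2(v[1],v[0]))-90)
E
```

```text
tool axes cols
 [[-0.     0.295 -0.955]
 [ 0.001 -0.955 -0.295]
 [-1.    -0.001 -0.   ]]
jaw yaw -72.82745457501916
[[-0.001 -0.283  0.959 -0.171]
 [ 1.     0.001  0.001  0.002]
 [-0.001  0.959  0.283 -0.08 ]
 [ 0.     0.     0.     1.   ]]
[[399.   0. 321.]
 [  0. 399. 242.]
 [  0.   0.   1.]]
[[ 0.48310218 -0.26275703  0.166     ]]
restedge -18.64839597108046
ref -22.41845201558614
guard -0.46183474417367165
```

Emit:
servo_tool(
  targets=[
    [[0,0,6,165,185,56,91],[0,0,6,165,185,56,91],[0,0,6,165,185,56,91],[0,0,6,165,185,56,91],[0,0,6,165,185,56,91]],
  ],
)

```text
time: 0.78
ee_pos: [0.3519, -0.4095, 0.2709]
tcp_rot: [0.285, 0.648, 0.284, -0.647]
contact_force: [-0.3, -0.2, -0.7]
grip_width: 0.0912
```

Emit:
servo_tool(
  targets=[
    [[0,0,4.84,133,149,0,91],[0,0,4.84,133,149,0,91],[0,0,4.84,133,149,0,91],[0,0,4.84,133,149,0,91],[0,0,4.84,133,149,0,91]],
  ],
)

```text
time: 1.4
ee_pos: [0.4825, -0.2632, 0.2696]
tcp_rot: [-0.413, -0.574, -0.413, 0.574]
contact_force: [-0.5, -0.2, -0.5]
grip_width: 0.0907
```

```bash
python3 - <<'E'
from h import *
d=snap("wrist","w1"); s=env.sense(); print(s['time'],s['ee_pos'],s['joint_velocities'].round(3)); 
E
```

```text
1.45 [ 0.48198375 -0.26394894  0.26962717] [-0.022 -0.004  0.002  0.001 -0.001 -0.003]
```

View pics/w1.png

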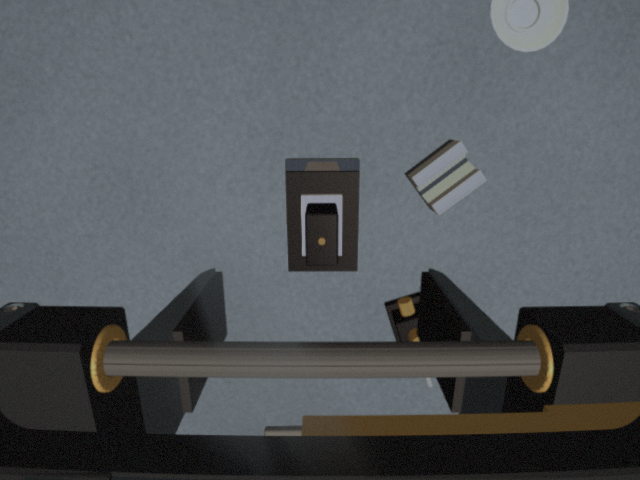

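Wrist view: plate corners at about (286,171),(359,171),(357,271),(289,271), pin at (321,241), jaws nearly square to the gauge. Now I'll take the positions from it.

```bash
python3 - <<'E'
from h import *
d=load("w1")
p=px2w(d,[(286,171),(359,171),(357,271),(289,271)],.115); print(p.round(4),p.mean(0).round(4))
for a,b in((0,1),(3,2),(3,0),(2,1)):
    v=p[b]-p[a]; print(np.linalg.norm(v).round(4),np.degrees(np.arctan2(v[1],v[0])).round(1))
print("pin",px2w(d,(321.5,241),.166).round(4), "flange", px2w(d,[(301,195),(343,195)],.121).round(4))
i=d['img'][140:290,260:390,::-1]; cv2.imwrite('pics/c1.png',cv2.resize(i,None,fx=4,fy=4,interpolation=cv2.INTER_CUBIC))
s=env.sense();R=Rn.from_quat(s['tcp_rot'][[1,2,3,0]]).as_matrix(); print(np.degrees(np.arctan2(R[1,1],R[0,1])))
E
```

```text
[[ 0.4693 -0.214   0.115 ]
 [ 0.5253 -0.2328  0.115 ]
 [ 0.4984 -0.3148  0.115 ]
 [ 0.4423 -0.296   0.115 ]] [ 0.4838 -0.2644  0.115 ]
0.0591 -18.5
0.0592 -18.6
0.0863 71.8
0.0863 71.8
pin [[ 0.4825 -0.265   0.166 ]] flange [[ 0.4749 -0.2356  0.121 ]
 [ 0.5071 -0.2464  0.121 ]]
-18.65546895733778
```

View pics/c1.png

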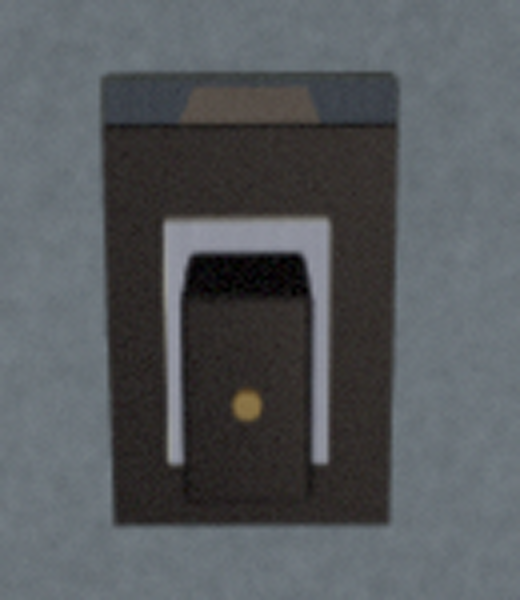

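The crop confirms the pin is centred and the gauge square with the rest. Descending to the grip.

Emit:
servo_tool(
  targets=[
    [[0,0,0,1.3,-0.8,-60,91],[0,0,0,1.3,-0.8,-110,80],[0,0,0,1.3,-0.8,-135,60],[0,0,0,1.3,-0.8,-143,50],[0,0,0,1.3,-0.8,-143,40]],
  ],
)

```text
time: 2.08
ee_pos: [0.4835, -0.2649, 0.1272]
tcp_rot: [-0.412, -0.575, -0.412, 0.575]
contact_force: [0.4, -0.5, -0.3]
grip_width: 0.0534
```

Emit:
servo_tool(
  targets=[
    [[0,0,0,0,0,0,28],[0,0,0,0,0,0,20],[0,0,0,0,0,0,15],[0,0,0,0,0,0,10],[0,0,0,0,0,0,10]],
  ],
  newtons=25,
)

```text
time: 2.7
ee_pos: [0.484, -0.264, 0.1274]
tcp_rot: [0.413, 0.574, 0.412, -0.574]
contact_force: [-1.7, 1.6, 7.2]
grip_width: 0.0237
```

Emit:
servo_tool(
  targets=[
    [[0,0,0,0,0,0,10],[0,0,0,0,0,0,10]],
  ],
  newtons=40,
)

```text
time: 2.95
ee_pos: [0.484, -0.264, 0.1274]
tcp_rot: [0.413, 0.574, 0.412, -0.574]
contact_force: [-1.7, 0.4, 7.3]
grip_width: 0.0237
```

Emit:
servo_tool(
  targets=[
    [[0,0,0,0,0,8,10],[0,0,0,0,0,40,10],[0,0,0,0,0,80,10],[0,0,0,0,0,115,10],[0,0,0,0,0,115,10]],
  ],
)

```text
time: 3.58
ee_pos: [0.4851, -0.2646, 0.2449]
tcp_rot: [0.414, 0.575, 0.411, -0.574]
contact_force: [0.6, 0.2, -3.3]
grip_width: 0.0236
```

Emit:
servo_tool(
  targets=[
    [[0,0,0,0,0,55,10],[0,0,0,0,55,55,10],[0,0,0,0,110,55,10],[0,0,0,20,150,55,10],[0,0,0,20,150,55,10]],
  ],
)

```text
time: 4.2
ee_pos: [0.5042, -0.1113, 0.2963]
tcp_rot: [-0.413, -0.574, -0.414, 0.574]
contact_force: [0.8, -1.2, -1.6]
grip_width: 0.0238
```

```bash
python3 - <<'E'
from h import *
s=env.sense(); print(s['time'],s['ee_pos'],s['contact_force'],s['torque'],s['joint_velocities'].round(3)); snap("wrist","w2")
E
```

```text
4.2 [ 0.50424009 -0.11134132  0.29629405] [ 0.80066705 -1.19017905 -1.63217757] [-0.09784187 -0.02798596 -0.00350101] [-0.057  0.001  0.004 -0.018  0.001 -0.047]
```

View pics/w2.png

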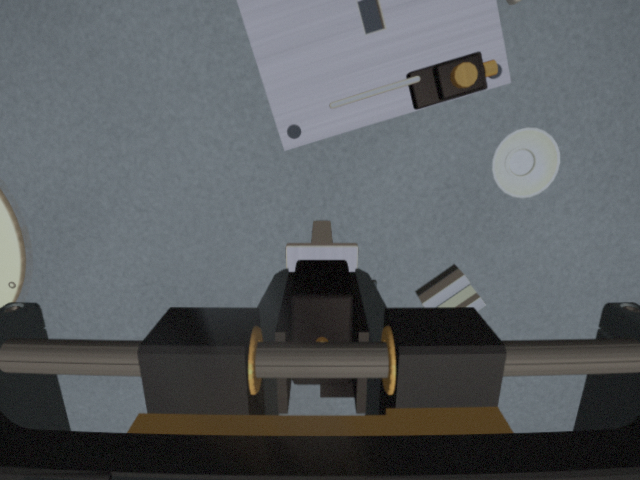

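The gauge is held upright, with its flange edge at (287–357,244). The slot is at (372,15) at the picture's top. I'll square up to the guard and move the camera over the slot.

Emit:
servo_tool(
  targets=[
    [[0,0,1.9,45,26,2,10],[0,0,3.72,91,53,2,10],[0,0,3.72,91,53,2,10],[0,0,3.72,91,53,2,10]],
  ],
)

```text
time: 4.75
ee_pos: [0.5942, -0.0618, 0.2982]
tcp_rot: [-0.499, -0.5, -0.5, 0.501]
contact_force: [-0.1, -1.0, -1.7]
grip_width: 0.0238
```

```bash
python3 - <<'E'
from h import *
s=env.sense(); print(s['time'],s['ee_pos'],s['contact_force'],s['torque'],s['joint_velocities'].round(3)); snap("wrist","w3")
R=Rn.from_quat(s['tcp_rot'][[1,2,3,0]]).as_matrix(); print(R.round(4),np.degrees(np.arctan2(R[1,1],R[0,1])))
E
```

```text
4.75 [ 0.59418596 -0.06177544  0.29816632] [-0.05506752 -0.95450395 -1.69938688] [-0.06770036 -0.11893956  0.00787527] [-0.01  -0.019  0.01   0.001 -0.001  0.004]
[[-1.7e-03  1.0e+00 -1.9e-03]
 [-1.0e-04 -1.9e-03 -1.0e+00]
 [-1.0e+00 -1.7e-03  1.0e-04]] -0.10760945472863316
```

View pics/w3.png

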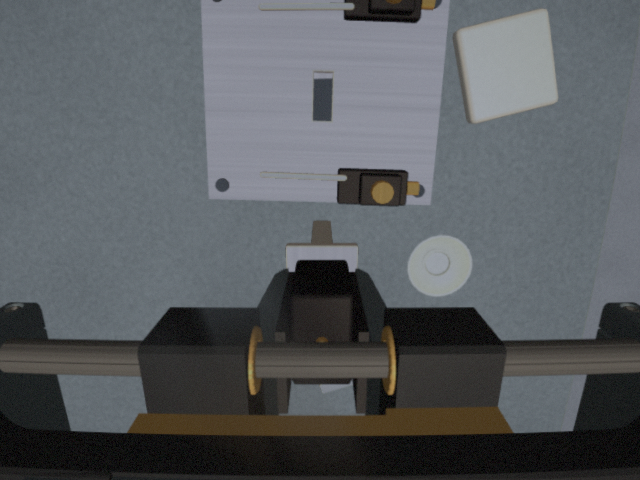

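The slot is seen whole at about (314–333, 71–121). Gauge flange edge again at (287–357,244), with the blade beyond it to (322,221). Measuring both.

```bash
python3 - <<'E'
from h import *
d=load("w3"); g=cv2.cvtColor(d['img'],cv2.COLOR_RGB2GRAY).astype(float)
def edges(p,o):
    dv=np.gradient(p); return [(round(o+i,1),round(dv[i],1)) for i in range(1,len(dv)-1) if abs(dv[i])>8 and abs(dv[i])>=abs(dv[i-1]) and abs(dv[i])>abs(dv[i+1])]
print("slot cols, rows 84-92",edges(g[84:92,300:346].mean(0),300)); print("rows108-116",edges(g[108:116,300:346].mean(0),300))
print("slot rows",edges(g[60:135,318:328].mean(1),60))
print("flange cols",edges(g[248:254,270:375].mean(0),270)); print("flange rows",edges(g[225:275,291:297].mean(1),225),edges(g[225:275,348:354].mean(1),225))
print("blade rows",edges(g[205:245,319:326].mean(1),205)); 
for r in(224,230,236): print("blade cols",r,edges(g[r-1:r+2,300:345].mean(0),300))
print("grip cols",edges(g[300:330,285:360].mean(0),285))
s=px2w(d,[(313.5,71),(333,71),(331,121),(314,121)],.115);print(s.round(4),s.mean(0).round(4))
pl=px2w(d,[(209.5,200),(431,205)],.115); v=pl[1]-pl[0]; print(pl.round(4),np.degrees(np.arctan2(v[1],v[0])))
z=.2982-.0124+.006
f=px2w(d,[(286.5,244),(357.5,244)],z);print("flange",f.round(4),f.mean(0).round(4))
cv2.imwrite('pics/c3.png',np.hstack([cv2.resize(d['img'][60:135,285:360,::-1],(400,400)),cv2.resize(d['img'][205:280,285:360,::-1],(400,400))]))
E
```

```text
slot cols, rows 84-92 [(313, np.float64(-33.3)), (332, np.float64(33.8))]
rows108-116 [(313, np.float64(-32.9)), (331, np.float64(34.3))]
slot rows [(71, np.float64(-12.9)), (73, np.float64(16.5)), (78, np.float64(-32.4)), (120, np.float64(30.4))]
flange cols [(286, np.float64(22.2)), (357, np.float64(-19.9))]
flange rows [(242, np.float64(-13.6)), (245, np.float64(24.5)), (272, np.float64(-34.9))] [(242, np.float64(-13.5)), (245, np.float64(23.7)), (272, np.float64(-48.0))]
blade rows [(220, np.float64(-13.6))]
blade cols 224 [(312, np.float64(-16.0)), (330, np.float64(16.7))]
blade cols 230 [(311, np.float64(-16.2)), (331, np.float64(16.2))]
blade cols 236 [(311, np.float64(-17.8)), (332, np.float64(18.0))]
grip cols []
[[0.5874 0.0601 0.115 ]
 [0.6036 0.0601 0.115 ]
 [0.6021 0.0199 0.115 ]
 [0.5876 0.0199 0.115 ]] [0.5952 0.04   0.115 ]
[[ 0.4929 -0.0482  0.115 ]
 [ 0.693  -0.053   0.115 ]] -1.3652525632663028
flange [[ 0.5779 -0.0365  0.2918]
 [ 0.6109 -0.0365  0.2918]] [ 0.5944 -0.0365  0.2918]
```

View pics/c3.png

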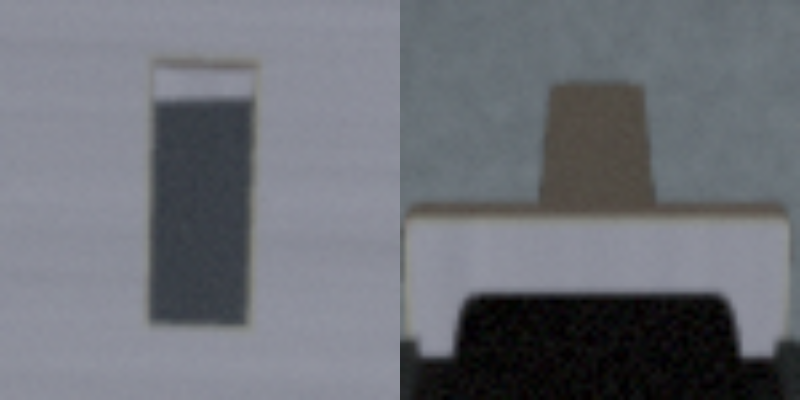

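```bash
cat > lf.py <<'E'
from h import *
def line(g,pts,axis,w=5):
    # subpixel edge along 'axis' (0=search rows,1=search cols) at given (u,v) guesses
    out=[]
    for u,v in pts:
        k=np.arange(-w,w+1); 
        p=np.array([g[int(v)-1:int(v)+2,int(u)+i].mean() if axis else g[int(v)+i,int(u)-1:int(u)+2].mean() for i in k])
        dv=np.abs(np.gradient(p)); dv[dv<dv.max()*.4]=0; c=(dv*k).sum()/dv.sum()
        out.append((int(u)+c,int(v)) if axis else (int(u),int(v)+c))
    return np.array(out)
E
python3 - <<'E'
from lf import *
d=load("w3"); g=cv2.cvtColor(d['img'],cv2.COLOR_RGB2GRAY).astype(float)
def yaw(pts,z=.115):
    w=px2w(d,pts,z)[:,:2]; m=np.median(w,0); c=w.mean(0); v=np.linalg.svd(w-c)[2][0]; r=(w-c)@[-v[1],v[0]]
    print(np.degrees(np.arctan2(v[1],v[0])).round(2)%180,"c",c.round(4),"res",r.std().round(5)); return c,v
F=yaw(line(g,[(u,200+(u-209)*5/222) for u in range(225,335,8)],0))
L=yaw(line(g,[(200.5+(v-0)*9/200,v) for v in range(20,190,10)],1))
Rr=yaw(line(g,[(448-(v)*16/200,v) for v in range(20,160,10)],1))
S=[yaw(line(g,[(313.3,v) for v in range(82,116,3)],1)),yaw(line(g,[(333.2-(v-71)*.042,v) for v in range(82,116,3)],1)),yaw(line(g,[(u,121) for u in range(317,329,2)],0)),yaw(line(g,[(u,71) for u in range(317,331,2)],0,2))]
# predicted gauge points: origin in world, untilted
o=np.array([.5942,-.0625,.2982-.0124])
for n,P in [("bladebot",[(-.006,.018,-.08),(.006,.018,-.08)]),("foot top",[(-.005,.013,-.097),(.005,.013,-.097)]),("flange low",[(-.017,.026,0)]),("flange up",[(-.017,.026,.006)])]: print(n,w2px(d,o+np.array(P)).round(1))
E
```

```text
178.23 c [ 0.5539 -0.0488] res 0.00013
88.2 c [0.4945 0.0367] res 0.00012
88.34 c [0.6951 0.049 ] res 0.0001
88.28 c [0.5867 0.0382] res 7e-05
88.48 c [0.6026 0.0382] res 7e-05
179.53 c [0.5945 0.0203] res 1e-05
0.6 c [0.5953 0.0594] res 5e-05
bladebot [[312.8 218.6]
 [330.6 218.6]]
foot top [[314.8 220. ]
 [328.7 220. ]]
flange low [[286.1 240.4]]
flange up [[285. 244.]]
```

Guard yaw is about -1.7°, slot centre about (0.5947, 0.0399), and the gauge sits centred in the jaws. Next is the reference block, stopping short of it to measure.

Emit:
servo_tool(
  targets=[
    [[0,0,0,-30,55,0,10],[0,0,0,-56,110,0,10],[0,0,0,-84,165,0,10],[0,0,0,-112,220,0,10],[0,0,0,-112,232,0,10]],
  ],
)

```text
time: 5.42
ee_pos: [0.4805, 0.1725, 0.2994]
tcp_rot: [0.5, 0.5, 0.5, -0.5]
contact_force: [0.3, -1.1, -0.6]
grip_width: 0.0233
```

Emit:
servo_tool(
  targets=[
    [[0,0,0,0,0,0,10],[0,0,0,0,0,0,10]],
  ],
)

```text
time: 5.68
ee_pos: [0.4833, 0.1697, 0.2989]
tcp_rot: [-0.5, -0.5, -0.499, 0.501]
contact_force: [-0.7, 0.1, -2.4]
grip_width: 0.0237
```

```bash
python3 - <<'E'
from lf import *
s=env.sense(); print(s['time'],s['ee_pos'],s['contact_force'],s['torque'],s['joint_velocities'].round(3)); d=snap("wrist","w4")
i=d['img']; g=cv2.cvtColor(i,cv2.COLOR_RGB2GRAY)
u,v=w2px(d,(.482,.266,.03))[0]; print(u,v)
m=np.zeros((482,642),np.uint8); c=np.ascontiguousarray(i.copy()); 
n,_,_,r=cv2.floodFill(c,m,(int(u),int(v)),(255,0,0),(9,)*3,(9,)*3,cv2.FLOODFILL_FIXED_RANGE); print(n,r)
k=np.argwhere(m[1:-1,1:-1]>0)[:,::-1].astype(np.float32); b=cv2.minAreaRect(k); print(b)
w=px2w(d,cv2.boxPoints(b),.03); print(w.round(4),w.mean(0).round(4),[np.linalg.norm(w[j]-w[j-1]).round(4) for j in range(4)])
cv2.imwrite('pics/w4.png',i[:,:,::-1])
E
```

```text
5.675 [0.48328774 0.16966885 0.29886908] [-0.68179311  0.14064895 -2.43875408] [-0.00953534 -0.08197117 -0.04111473] [-0.005  0.003 -0.002  0.002  0.001  0.001]
320.0310641390275 107.19694859858063
2629 (287, 74, 65, 67)
((318.95562744140625, 107.39350891113281), (50.80290222167969, 53.41375732421875), 22.380136489868164)
[[0.4451 0.2506 0.03  ]
 [0.4672 0.2999 0.03  ]
 [0.516  0.2809 0.03  ]
 [0.4951 0.2304 0.03  ]] [0.4809 0.2655 0.03  ] [np.float64(0.0539), np.float64(0.0541), np.float64(0.0524), np.float64(0.0546)]
```

View pics/w4.png

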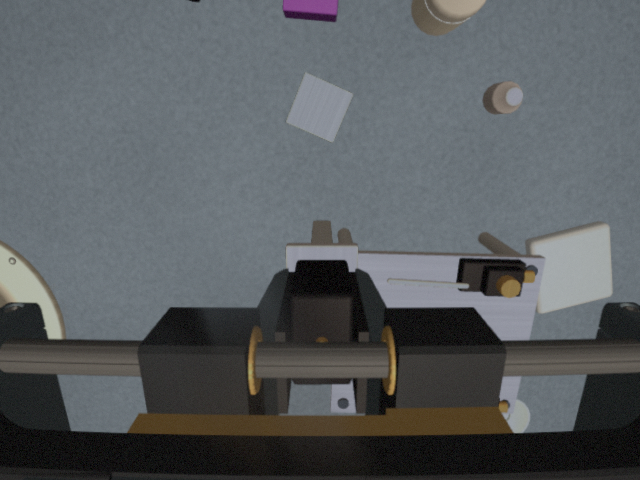

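The plain block is at (319,107), giving centre (0.481, 0.2655); purple (310,8) stays clear. Moving over it and down to just above contact.

Emit:
servo_tool(
  targets=[
    [[0,0,0,-2,50,0,10],[0,0,0,-2,97,0,10],[0,0,0,-2,97,-55,10],[0,0,0,-2,97,-105,10],[0,0,0,-2,97,-139,10]],
  ],
)

```text
time: 6.35
ee_pos: [0.4807, 0.2667, 0.1577]
tcp_rot: [-0.499, -0.5, -0.5, 0.501]
contact_force: [0.7, 0.5, -2.0]
grip_width: 0.0239
```

Emit:
servo_tool(
  targets=[
    [[0,0,0,0,0,0,10],[0,0,0,0,0,-4,10],[0,0,0,0,0,-8,10],[0,0,0,0,0,-10,10],[0,0,0,0,0,-10,10]],
  ],
)

```text
time: 6.98
ee_pos: [0.4809, 0.2681, 0.1502]
tcp_rot: [0.5, 0.5, 0.5, -0.5]
contact_force: [-0.6, 0.3, -1.3]
grip_width: 0.0241
```

```bash
python3 - <<'E'
from lf import *
s=env.sense(); print(s['time'],s['ee_pos'],s['contact_force'],s['torque']); d=snap("wrist","w5"); snap("scene","s5")
E
```

```text
6.975 [0.48094571 0.26812901 0.1501981 ] [-0.57544809  0.29612444 -1.30837776] [-0.01990155 -0.08920078 -0.05769755]
```

Emit:
servo_tool(
  targets=[
    [[0,0,0,0,0,-2,10],[0,0,0,0,0,-4,10],[0,0,0,0,0,-4,10]],
  ],
)

```text
time: 7.45
ee_pos: [0.4807, 0.268, 0.1457]
tcp_rot: [-0.5, -0.5, -0.5, 0.5]
contact_force: [-0.1, -0.1, -2.0]
grip_width: 0.0242
```

Emit:
servo_tool(
  targets=[
    [[0,0,0,0,0,-2,10],[0,0,0,0,0,-4,10],[0,0,0,0,0,-4,10]],
  ],
)

```text
time: 7.82
ee_pos: [0.481, 0.2681, 0.1419]
tcp_rot: [0.5, 0.5, 0.5, -0.5]
contact_force: [-0.8, -0.7, -0.4]
grip_width: 0.0238
```

Emit:
servo_tool(
  targets=[
    [[0,0,0,0,0,-2,10],[0,0,0,0,0,-4,10],[0,0,0,0,0,-4,10]],
  ],
)

```text
time: 8.2
ee_pos: [0.481, 0.2681, 0.1379]
tcp_rot: [0.5, 0.5, 0.5, -0.5]
contact_force: [0.7, 0.0, 1.2]
grip_width: 0.0243
```

Emit:
servo_tool(
  targets=[
    [[0,0,0,0,0,-2,10],[0,0,0,0,0,-3.5,10],[0,0,0,0,0,-3.5,10],[0,0,0,0,0,-3.5,10]],
  ],
)

```text
time: 8.7
ee_pos: [0.4809, 0.2681, 0.1345]
tcp_rot: [0.5, 0.5, 0.5, -0.5]
contact_force: [0.9, 0.8, 3.6]
grip_width: 0.0237
```

```bash
python3 - <<'E'
from lf import *
F=[];Z=[]
for i in range(8):
    d=snap("wrist"); s=env.sense(); F.append(np.r_[s['contact_force'],s['torque']]); Z.append(s['ee_pos'])
print(s['time'],np.mean(Z,0).round(4),np.mean(F,0).round(2),np.std(F,0).round(2))
d=snap("wrist","w6")
D=[load(n)['img'][200:420,240:405,::-1] for n in("w4","w5","w6")]
cv2.imwrite('pics/c6.png',cv2.resize(np.hstack(D),None,fx=1.6,fy=1.6,interpolation=cv2.INTER_CUBIC))
E
```

```text
9.1 [0.4809 0.2681 0.1345] [ 0.59  0.34  2.68  0.05 -0.24  0.  ] [0.49 0.35 0.31 0.02 0.04 0.03]
```

View pics/c6.png

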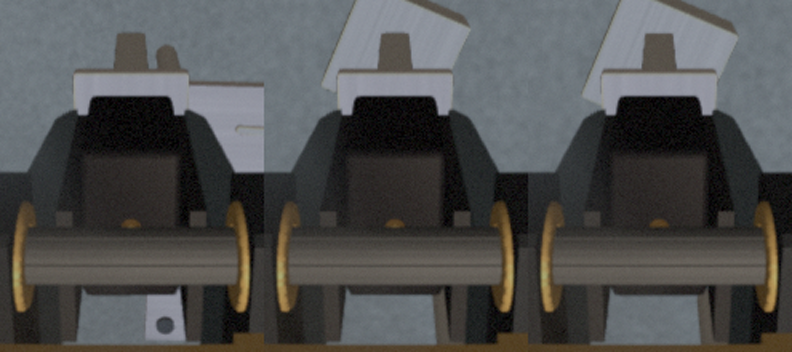

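The reading on the block is about 10 mm: force rise about 4.5 N, TCP 9.9 mm below contact, and the gauge hasn't slipped in the jaws (flange edge same row in all three crops). Lifting and going above the slot.

Emit:
servo_tool(
  targets=[
    [[0,0,0,0,0,15,10],[0,0,0,0,0,60,10],[0,0,0,0,0,115,10],[0,0,0,0,0,166,10],[0,0,0,0,0,166,10]],
  ],
)

```text
time: 9.78
ee_pos: [0.4821, 0.2686, 0.3049]
tcp_rot: [0.501, 0.502, 0.499, -0.498]
contact_force: [0.5, -0.9, -2.3]
grip_width: 0.0237
```

Emit:
servo_tool(
  targets=[
    [[0,0,-0.32,26,-50,0,10],[0,0,-0.32,52,-100,0,10],[0,0,-0.32,78,-150,0,10],[0,0,-0.32,104,-200,0,10],[0,0,-0.32,113.6,-227.1,0,10]],
  ],
)

```text
time: 10.4
ee_pos: [0.5948, 0.0384, 0.2995]
tcp_rot: [-0.492, -0.507, -0.493, 0.508]
contact_force: [0.1, 0.2, -1.9]
grip_width: 0.024
```

Emit:
servo_tool(
  targets=[
    [[0,0,0,0,0,0,10],[0,0,0,0,0,-40,10],[0,0,0,0,0,-62,10],[0,0,0,0,0,-62,10],[0,0,0,0,0,-62,10]],
  ],
)

```text
time: 11.02
ee_pos: [0.5946, 0.0415, 0.2394]
tcp_rot: [0.493, 0.507, 0.493, -0.507]
contact_force: [0.0, -0.5, -1.7]
grip_width: 0.0236
```

```bash
python3 - <<'E'
from lf import *
F=[];Z=[]
for i in range(8):
    d=snap("wrist","w7"); s=env.sense(); F.append(np.r_[s['contact_force'],s['torque']]); Z.append(s['ee_pos'])
R=Rn.from_quat(s['tcp_rot'][[1,2,3,0]]).as_matrix(); print(R[:,0],np.degrees(np.arctan2(R[1,1],R[0,1])))
print(s['time'],np.mean(Z,0).round(4),np.mean(F,0).round(2))
cv2.imwrite('pics/c7.png',cv2.resize(d['img'][170:290,255:385,::-1],None,fx=5,fy=5,interpolation=cv2.INTER_CUBIC))
E
```

```text
[ 3.83229020e-04 -6.67181223e-06 -9.99999927e-01] -1.6261167539195591
11.425 [0.5948 0.0411 0.2392] [ 0.15 -0.15 -1.77 -0.02 -0.09 -0.01]
```

View pics/c7.png

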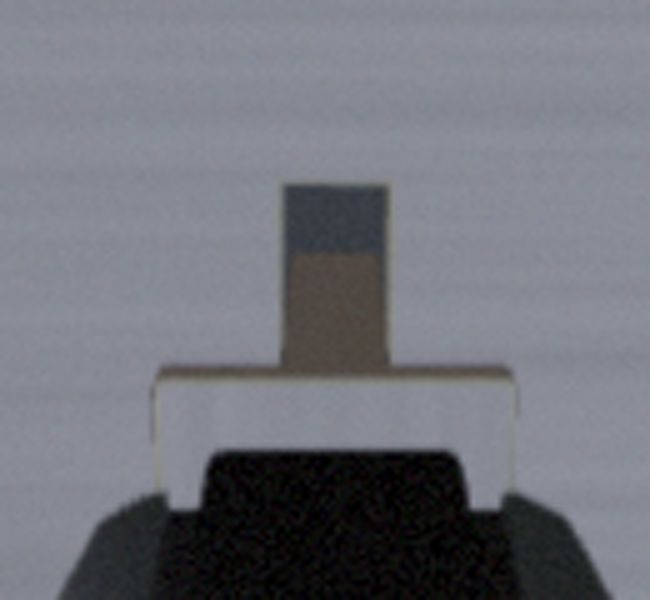

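The blade sits centred over the slot in x: blade 292–379 against slot 284–387 in the crop, both centred at 335.5. Checking y.

```bash
python3 - <<'E'
from lf import *
d=load("w7"); g=cv2.cvtColor(d['img'],cv2.COLOR_RGB2GRAY).astype(float)
b=line(g,[(u,220) for u in range(316,330,2)],0,4); s=line(g,[(u,207) for u in range(316,330,2)],0,4); f=line(g,[(u,244) for u in (295,300,340,350)],0,3)
print(b[:,1].mean(),s[:,1].mean(),f)
print("blade",px2w(d,b,.1468).mean(0),"slot far",px2w(d,s,.115).mean(0))
print("flange up edge",px2w(d,[(322,245.3)],.2328))
for c in(0,):
  for z,rows in((.115,(209,213,217)),(.1468,(221.5,))):
    pass
l=line(g,[(312,v) for v in range(210,218,2)],1,4); r=line(g,[(332.4,v) for v in range(210,218,2)],1,4)
bl=line(g,[(313.4,v) for v in (222,224)],1,3); br=line(g,[(331,v) for v in (222,224)],1,3)
print("slot x",px2w(d,l,.115).mean(0),px2w(d,r,.115).mean(0)); print("blade x",px2w(d,bl,.1468).mean(0),px2w(d,br,.1468).mean(0))
E
```

```text
219.96939468789205 206.50327574407692 [[295.         243.92944785]
 [300.         243.59463722]
 [340.         243.58333333]
 [350.         243.55112652]]
blade [0.59552072 0.05740946 0.1468    ] slot far [0.59567956 0.0602633  0.115     ]
flange up edge [[0.5955275 0.0657089 0.2328   ]]
slot x [0.5873142  0.05550922 0.115     ] [0.60310793 0.05506918 0.115     ]
blade x [0.58792193 0.05551268 0.1468    ] [0.60224517 0.05511307 0.1468    ]
```

Emit:
servo_tool(
  targets=[
    [[0,0,0,0,0.4,-8,10],[0,0,0,0,0.4,-18,10],[0,0,0,0,0.4,-28,10],[0,0,0,0,0.4,-36,10],[0,0,0,0,0.4,-36,10]],
  ],
)

```text
time: 12.05
ee_pos: [0.5941, 0.0414, 0.2016]
tcp_rot: [-0.493, -0.507, -0.493, 0.507]
contact_force: [-0.2, 0.1, -1.0]
grip_width: 0.0236
```

Emit:
servo_tool(
  targets=[
    [[0,0,0,0,0,-6,10],[0,0,0,0,0,-14,10],[0,0,0,0,0,-22,10],[0,0,0,0,0,-30,10],[0,0,0,0,0,-33,10]],
  ],
)

```text
time: 12.68
ee_pos: [0.5942, 0.0414, 0.1687]
tcp_rot: [-0.493, -0.507, -0.493, 0.507]
contact_force: [0.4, -0.6, -1.9]
grip_width: 0.0238
```

```bash
cat > m.py <<'E'
from lf import *
F=[];Z=[]
for i in range(8):
    d=snap("wrist","wl"); s=env.sense(); F.append(np.r_[s['contact_force'],s['torque']]); Z.append(s['ee_pos'])
print(s['time'],np.mean(Z,0).round(4),np.mean(F,0).round(2))
E
python3 m.py
```

```text
13.075 [0.5945 0.0414 0.1694] [ 0.12 -0.12 -1.66 -0.02 -0.08  0.  ]
```

Passed through the slot with no lateral force. Stepping down to the sample.

Emit:
servo_tool(
  targets=[
    [[0,0,0,0,0,-3,10],[0,0,0,0,0,-6,10],[0,0,0,0,0,-6,10],[0,0,0,0,0,-6,10]],
  ],
)

```text
time: 13.58
ee_pos: [0.5945, 0.0413, 0.1634]
tcp_rot: [-0.493, -0.507, -0.493, 0.507]
contact_force: [0.4, 0.3, -1.3]
grip_width: 0.0236
```

Emit:
servo_tool(
  targets=[
    [[0,0,0,0,0,-3,10],[0,0,0,0,0,-5,10],[0,0,0,0,0,-5,10],[0,0,0,0,0,-5,10]],
  ],
)

```text
time: 14.08
ee_pos: [0.5945, 0.0414, 0.1584]
tcp_rot: [-0.493, -0.507, -0.493, 0.507]
contact_force: [0.1, -0.7, -1.4]
grip_width: 0.0234
```

```bash
python3 m.py
```

```text
14.475 [0.5945 0.0414 0.1585] [-0.24  0.35 -1.71 -0.02 -0.1   0.01]
```

Emit:
servo_tool(
  targets=[
    [[0,0,0,0,0,-3,10],[0,0,0,0,0,-5,10],[0,0,0,0,0,-5,10],[0,0,0,0,0,-5,10]],
  ],
)

```text
time: 14.98
ee_pos: [0.5947, 0.0413, 0.1535]
tcp_rot: [0.493, 0.507, 0.493, -0.507]
contact_force: [0.6, -1.2, 0.6]
grip_width: 0.0238
```

Emit:
servo_tool(
  targets=[
    [[0,0,0,0,0,-3,10],[0,0,0,0,0,-5,10],[0,0,0,0,0,-5,10],[0,0,0,0,0,-5,10]],
  ],
)

```text
time: 15.48
ee_pos: [0.5946, 0.0414, 0.1485]
tcp_rot: [0.493, 0.507, 0.493, -0.507]
contact_force: [1.3, 0.2, 3.0]
grip_width: 0.024
```

```bash
python3 m.py
```

```text
15.875 [0.5946 0.0414 0.1485] [ 1.38  0.15  2.68 -0.04 -0.51 -0.01]
```

About 10 mm read by force (+4.4 N), but there's a side force of about 1.3 N in +x. Easing it with a small shift.

Emit:
servo_tool(
  targets=[
    [[0,0,0,0.4,0,0,10],[0,0,0,0.4,0,0,10],[0,0,0,0.4,0,0,10]],
  ],
)

```text
time: 16.25
ee_pos: [0.5947, 0.0414, 0.1484]
tcp_rot: [-0.493, -0.507, -0.493, 0.507]
contact_force: [0.4, -0.0, 3.1]
grip_width: 0.0241
```

```bash
python3 m.py; python3 - <<'E'
from lf import *
d=load("wl"); cv2.imwrite('pics/c8.png',cv2.resize(d['img'][190:270,265:375,::-1],None,fx=6,fy=6,interpolation=cv2.INTER_CUBIC))
E
```

```text
16.65 [0.5948 0.0414 0.1484] [ 0.2   0.08  2.54 -0.03 -0.1   0.  ]
```

View pics/c8.png

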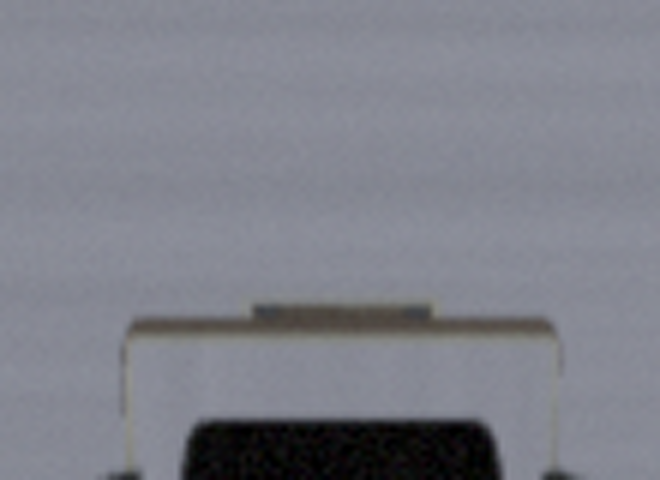

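The side force has dropped to baseline. The blade shows equal dark gaps on both sides of the slot (253–285 and 400–432 in the crop), so I'm handing in.

```bash
python3 -c "
from station import env
print(env.sign_off()); s=env.sense(); print(s['time'],s['ee_pos'],s['contact_force'],s['grip_width'])"
```

```text
the job is handed in; nothing more can be done
None
the job is handed in; nothing more can be done
```

I handed the job in at about 16.7 s, with the gauge still in the gripper and its foot on the sample at about 10 mm by force. I took it from the rest, pressed it on the plain steel block (not the purple one) to about 10 mm, then lowered it through the slot.

- **Reference block:** the force rose about 4.4 N, and the tool stood 9.9 mm below where the foot should first touch. Both agree with a 10 mm reading.
- **Slot:** I felt no side force on the way down, and the last picture shows equal gaps on both sides of the blade in x.
- **Sample:** the last check gave a 4.3 N rise, or about 9.8 mm, far from the 20 mm end of the stroke. The first press had about 1.3 N of side force in x. A 0.4 mm shift brought it back to its unloaded level (0.2 N).

- **Pin not read:** the gripper's rod hides the brass pin, so both readings come from force and height rather than from the pin.
- **Possible lean:** the pictures hinted that the gauge leans about 0.6° in the grip, in the slot's y. I left that uncorrected, apart from a 0.4 mm shift in y that stayed within the 2 mm clearance.
- **After hand-in:** the interface would not report the state any more, so I have no reading from after that point.

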